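# Clear the packing clamp and clamp the burger carton gently

### The arm

A 7-joint arm with a two-finger parallel gripper is mounted at the origin on the work surface. World frame = base frame: x ahead of the robot, y to its left, z up, the work surface at z = 0. Lengths are in m, angles in rad, forces in N, time in s.
With the tool pointing down it reaches from about 0.425 to 0.925 m from the base axis. Payload 6.8 kg.
Tool frame: the origin (TCP) lies on the centre line of the jaws, within the pads' length; the fingertips stand 11 mm ahead of it and the grasp point (between the pads) lies 8 mm behind it; z points along the fingers, y is the direction in which the jaws open and shut (so a half turn about z gives the same grasp; the last joint's range is limited). The gripper opens to 85 mm and grips with 20 to 120 N. Pads are 22 mm wide; open, the fingers measure 114 mm over their backs; the gripper's body (76 mm by 85 mm) begins 54 mm behind the grasp point. The pads swing forward as they close: fully open they stand 13 mm farther back than shut.
Start: joints at [-1.42, 0.477, 0.022, 1.555, -0.011, 1.109, -0.083], TCP at [0.173, 0.653, 0.242] pointing down, gripper open.
Joint ranges: [-2.96, 2.96], [-0.34, 2.1], [-1.41, 1.46], [0.24, 2.44], [-1.37, 4.51], [0.17, 1.92], [-2.96, 2.96]. Speed limits (rad/s): [2.39, 2.39, 3.14, 3.14, 3.14, 3.14, 3.14].

### API

Orientations are given as a rotation vector (axis times angle).
In Python, from bench import r gives the robot as it stands.
- The arm moves only by the tool send_rows, never from a script. Its argument "deltas" is a list of rows, each a list of 7 numbers: the opening, from 0 (shut) to 1 (fully open), then the shift along the tool's x, y, z as a fraction of full scale, then the turn, a rotation vector about the tool's x, y, z as a fraction of full scale. In form: [[hand, x, y, z, ax, ay, az], ...]. A call has 1 to 20 rows; each row is the pose to reach, as a shift and turn from the pose commanded when the call began, along the tool's axes at that moment, turning the shorter way round; what a row does not reach only later rows make up. Full scale, the value 1, is 150 mm for a shift and 180 degrees for a turn. A row lasts 1/12 s, in which the tool goes at most 41.7 mm and 7.16 degrees, less where a joint would pass 70% of its speed; a pose out of reach is approached as far as the arm can. A call with a number of a shift or a turn outside -1 to 1 is refused whole. A call with a gripper value outside its range is refused whole. The fingers move at their own pace and stop on an object; "squeeze" is the grip in N (left out, the last holds). Time passes only in rows, so rows that repeat a pose let the fingers close. It gives the time, the measured TCP pose, the force and the opening at its end, in the units of the state.
- r.get_obs(): the state, without advancing time (a new reading comes with each control period).
- r.grab_frame(name): name is "scene" or "top" or "wrist"; returns a dict with "pixels" (384x512x3 uint8, red, green, blue), "camera_matrix" (3x3 intrinsics, pixels), "rvec" (rotation vector, rad) and "tvec" (3), from world to camera coordinates, as OpenCV has them. Camera axes: x right, y down, z forward; pixel columns grow to the right and rows downward; lengths in m; the calibration is good to about 2 mm. The wrist camera is an equidistant fisheye: a pixel r from the principal point sees the ray r / f radians off the axis. A picture is of the moment at which its call begins. There is no depth.
- r.hand_in(): hands the job in, once; it reports no verdict.
The state is a dict: "clock": time; "joints": joint angles; "qvel": joint speeds; "tau": joint torques, N m; "tcp_pos": TCP position; "orientation": TCP orientation; "contact_force": force on the tool from outside, world axes, zero at the start; "moment": the same for the moment, N m; "grip_width": finger opening in m.
Only numpy, scipy, OpenCV 4.12 (cv2) and the standard library are available. Lean on these libraries where they do the work, as an engineer would, in place of code of your own. Each camera call takes 0.05 s, during which the arm holds its last target. There are 200 camera calls.

### The job

Holding the scraper, sweep the three croutons off the clamp's bed onto the counter, then stand the scraper back on the counter clear of the clamp. Pump the clamp's trigger until the spring-loaded pad of the jaw meets the carton and is pressed in about half way, and finish right there, still holding the trigger squeezed. Do not push the pad all the way in, as that crushes the carton, move the jaw only with the trigger, and do not handle the carton or disturb the other things on the counter.

Things in the scene. Friction and masses are not known exactly. Their poses are not given: they have to be found in the camera images.
- clamp: Bar clamp fixed on the counter: aluminium bed 345 x 130 mm, top 25 mm up, a steel stop plate at one end, a black trigger housing at the other. Origin: on the counter under the bed. x = clamping direction, from trigger end to stop, y across, z up. Bed: x -160 to 185, y -65 to 65 mm. Stop's face at x = 170, 75 mm high. Housing: x -155 to -55, y -26 to 26 mm, 72 mm high.
- clamp_post (a point): Centre of the top of the clamp's fixed black grip post, 128 mm above the counter, at clamp x = -151 mm; the post is 18 mm (x) by 22 mm (y). Behind it the jaw's toothed bar sticks out by up to 90 mm at z = 33 to 47 mm and goes in as the jaw advances.
- clamp_pivot (a point): The trigger's pivot, at clamp x = -100 mm, 70 mm above the counter; the pivot's axis runs along the clamp's y. Its axes are the clamp's.
- bed_gap (a point): Point on top of the clamp's bed, on its centre line, at clamp x = 46 mm, between pad and carton; its axes are the clamp's. The croutons' centres lie within 10 mm of it along the clamp's x and within 37 mm along y. The free gap spans at least from 35 mm before to 29 mm after this point along x.
- trigger_grip (a point): Where to take the trigger: middle of a steel bar 16 mm wide (along the clamp's y) and 14 mm thick, 95 mm from its pivot; the bar ends 25 mm farther up. At rest it leans 0.25 rad from upright towards the jaw and this point is 162 mm above the counter. The point's z axis runs up the bar.
- trigger_angle (a joint): Trigger angle, rad: 0 = at rest, 0.5 = fully squeezed to the post (clamp's -x), leaning 0.25 rad that way. A spring returns it (2 to 3 N at the grip point). Squeezing drives the jaw 75 mm per rad by a ratchet of 6 mm teeth; up to 12 mm of each stroke is lost before it bites, so a full stroke gives 25 to 37 mm. Gap to the carton 60 to 90 mm: several strokes.
- jaw_travel (a joint): Jaw travel along the clamp's x, m, growing towards the carton. At 0 the face of the free pad is at clamp x = -10 mm. A 3 N brake keeps the jaw when the trigger is let go, less than the wanted clamping force: it then creeps back until the pad is pressed in only 2.5 mm.
- pad_travel (a joint): How far the spring-loaded pad is pressed into the jaw, m: 0 = free, 0.014 = all the way in. 1.2 N per mm: half way is about 8 N on the carton. The pad's face is at clamp x = -10 mm + jaw travel - this.
- jaw_pad: The pad: black rubber plate 8 mm thick, 56 mm wide, top 68 mm above the counter, on two pins 16 mm in front of the steel jaw plate. Origin: at the clamp's origin when jaw and pad travel are 0.
- jaw: Steel jaw plate behind the pad, 60 mm wide, 10 mm thick, top 70 mm above the counter, with the toothed bar behind it. Origin: at the clamp's origin when jaw travel is 0.
- trigger: The trigger lever. Origin: its pivot, 70 mm above the counter; z runs up the bar, whose end lies 120 mm from the pivot.
- carton: Closed cardboard burger carton 90 x 90 x 48 mm, about 0.2 kg, standing on the clamp's bed 1 to 4 mm short of the stop. Origin: centre of its underside.
- crouton0: Toasted crouton 14 x 14 x 11 mm on the bed in the gap between pad and carton. Origin: centre of its underside.
- crouton1: Another such crouton.
- crouton2: Another such crouton.
- scraper: Counter scraper standing upright: black foot 30 mm (its x) x 50 mm (its y) x 14 mm high, white handle block 22 mm (its x) x 40 mm (its y) up to 106 mm. Origin: centre of its underside, z up. Take it across the 22 mm, about 75 mm up, so that the fingers stay above jaw and carton. 0.15 kg.
- sauce_bottle: Yellow squeeze bottle, 58 mm across, 175 mm tall; bystander. Origin: centre of its underside.
- steel_cup: Open steel cup, 70 mm across, 60 mm tall; bystander. Origin: centre of its underside.
- seasoning: Glass jar with steel cap, 48 mm across, 90 mm tall; bystander. Origin: centre of its underside.

How it is judged:
On the way, in this order (a step that is already met when the one before it is completed fails the run):
1. the three croutons are off the bed, on the counter, with the scraper in the gripper (height (world z) of each of crouton0, crouton1, crouton2 below 0.02 m and contact force between the fingers and scraper above 1 N), for 0.1 s.
2. the scraper is let go, upright on the counter (contact force between each of the arm, the fingers and scraper below 0.1 N and height (world z) of scraper below 0.006 m and angle between scraper's own z axis and vertical below 0.15 rad), for 0.1 s.
3. the pad touches the carton (contact force between jaw_pad and carton above 1 N), for 0.1 s.
At the end, for the whole second after the job is handed in: The fingers still touch the trigger (over 0.8 N) and the pad presses the carton, pressed in 3.5 to 10.5 mm of its 14 mm; the carton stands level on the bed at the stop; all croutons lie on the counter; the scraper stands upright on the counter, not touching the clamp (value of joint pad_travel between 0.0035 and 0.0105 m and contact force between jaw_pad and carton above 3 N and contact force between the fingers and trigger above 0.8 N and x of carton in the frame of clamp above 0.115 m and angle between carton's own z axis and vertical below 0.1 rad and height (world z) of carton below 0.035 m and height (world z) of each of crouton0, crouton1, crouton2 below 0.02 m and height (world z) of scraper below 0.006 m and angle between scraper's own z axis and vertical below 0.15 rad and contact force between scraper and clamp below 0.2 N); the arm keeps its last pose, push and grip.
It fails at once if the pad is pushed all the way in (over 13.2 mm), crushing the carton (value of joint pad_travel above 0.0132 m).
It fails at once if the robot or the scraper pushes the jaw or its pad, or the robot pushes the carton (contact force between any of the fingers, the arm and jaw above 2 N or contact force between the fingers and carton above 2 N or contact force between scraper and jaw above 6 N).
It fails at once if the fingers push the croutons (contact force between the fingers and crouton0 above 1 N or contact force between the fingers and crouton1 above 1 N or contact force between the fingers and crouton2 above 1 N).
It fails at once if the carton is displaced or tipped (distance of carton from where it was at the start of the episode above 0.03 m or angle between carton's own z axis and vertical above 0.3 rad).
It fails at once if a bystander is disturbed (distance of any of sauce_bottle, steel_cup, seasoning from where it was at the start of the episode above 0.03 m).
It also fails if it takes over 72 s, if anything falls off the work surface, if the arm or the gripper's body presses on something with over 40 N, if the wrist force passes 120 N, or if a joint passes its speed limit or range.

## Working session

There is one attempt and no reset: what is moved stays moved. The work goes in short steps, Python scripts to look and compute and a tool call to move; the robot and the scene stay as the last step left them, time stands still between calls to the robot, and variables do not carry over. Pictures are saved under pics/ and viewed, about 8 in all and at most 12, crops included, and the job is handed in when it is done.

Besides the shell and the picture viewer there is one more tool, called after "Emit:" by a JSON object that holds its "fn" and its "kwargs". send_rows: Moves the arm, as the interface text tells. Shift numbers are shares of 150 mm and turn numbers shares of 180 degrees, none past 1 either way. Its arguments: {"type":"object","properties":{"deltas":{"type":"array","items":{"type":"array","items":{"type":"number"}}},"squeeze":{"type":"number"}},"required":["deltas"]}

```bash
mkdir -p pics; ls; cat > h.py <<'E'
import numpy as np, cv2
from bench import r
from scipy.spatial.transform import Rotation as R
def grab(name,fn=None):
    f=r.grab_frame(name)
    if fn: cv2.imwrite('pics/'+fn,np.ascontiguousarray(f['pixels'][:,:,::-1]))
    return f
def ray(f,u,v,fish=False):
    K=np.array(f['camera_matrix']);M=R.from_rotvec(np.ravel(f['rvec'])).as_matrix();t=np.ravel(f['tvec'])
    x=(u-K[0,2])/K[0,0];y=(v-K[1,2])/K[1,1]
    if fish:
        th=np.hypot(x,y);d=np.array([np.sin(th)*x/th,np.sin(th)*y/th,np.cos(th)])
    else: d=np.array([x,y,1.])
    return -M.T@t,M.T@d
def atz(f,u,v,z,fish=False):
    o,d=ray(f,u,v,fish);return o+d*(z-o[2])/d[2]
def proj(f,P):
    K=np.array(f['camera_matrix']);M=R.from_rotvec(np.ravel(f['rvec'])).as_matrix();t=np.ravel(f['tvec'])
    p=(M@np.atleast_2d(P).T).T+t;q=(K@p.T).T;return q[:,:2]/q[:,2:]
E
python3 - <<'E'
from h import *
import pickle
o=r.get_obs();print({k:np.round(v,3) for k,v in o.items()})
F={n:grab(n) for n in('scene','top','wrist')}
pickle.dump(F,open('f0.pkl','wb'))
for n in F:
    cv2.imwrite(f'pics/{n}0.png',cv2.resize(F[n]['pixels'][:,:,::-1].copy(),(800,600),interpolation=cv2.INTER_CUBIC));o_,d=ray(F[n],256,192);print(n,o_,d,F[n]['camera_matrix'][0])
E
```

```text
pics
{'clock': np.float64(0.0), 'joints': array([-1.42 ,  0.478,  0.022,  1.556, -0.011,  1.109, -0.083]), 'qvel': array([ 0.002,  0.   , -0.   , -0.001, -0.   ,  0.   ,  0.   ]), 'tau': array([ 0.0000e+00, -5.9644e+01,  1.6080e+00, -2.8121e+01,  1.2000e-02,
        9.0000e-03,  0.0000e+00]), 'tcp_pos': array([0.173, 0.652, 0.241]), 'orientation': array([-4.050e-01, -3.115e+00,  3.000e-03]), 'contact_force': array([-0.076, -0.404,  0.167]), 'moment': array([ 0.013, -0.02 ,  0.006]), 'grip_width': np.float64(0.085)}
scene [ 1.32975272 -0.0532736   0.70473043] [-0.74486981  0.10212385 -0.65948459] [375.42157025   0.         251.27834525]
top [0.46445302 0.02814193 1.27802375] [ 0.1479428   0.04032141 -0.98829421] [452.12429291   0.         258.92149638]
wrist [0.09298229 0.67293485 0.37249019] [ 0.29784547 -0.08005201 -0.95127133] [297.31863964   0.         255.84631792]
```

View pics/top0.png

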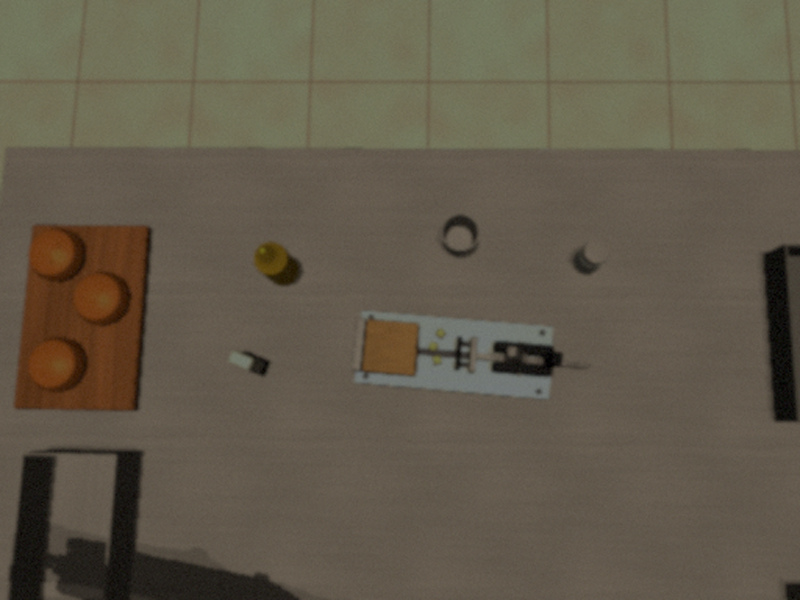

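View pics/scene0.png

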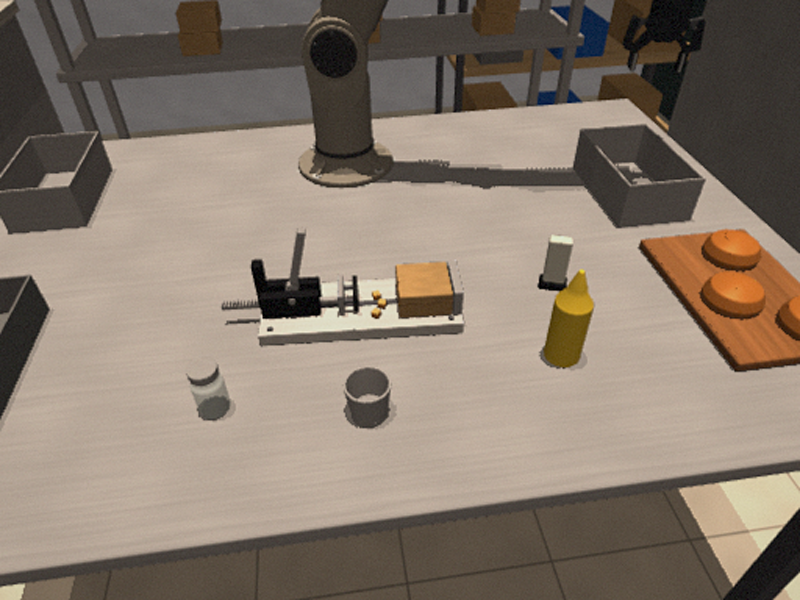

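Top view (800x600): the clamp's bed has corners at about (361,312), (356,383), (549,398) and (553,326), with its stop to the left (+y world). The croutons are near (437,347), and the scraper is at (250,362) with its foot down and to the right. Scene view: the trigger is upright at (298,260) and the scraper is at (556,263).

```bash
python3 - <<'E'
from h import *
import pickle
F=pickle.load(open('f0.pkl','rb'))
f=F['top'];s=.64
for n,(u,v) in dict(c_stop_far=(361,312),c_stop_near=(356,383),c_trig_near=(549,398),c_trig_far=(553,326)).items(): print(n,atz(f,u*s,v*s,.025).round(3))
a=f['pixels'][195:260,220:385];b=f['pixels'][215:245,140:180]
c=F['scene']['pixels'][140:225,135:305]; d=F['scene']['pixels'][145:190,335:385]
def up(x,k):return cv2.resize(x[:,:,::-1].copy(),None,fx=k,fy=k,interpolation=cv2.INTER_CUBIC)
W=np.zeros((600,800,3),np.uint8)
A=up(a,3);W[:A.shape[0],:A.shape[1]]=A   # top clamp: u=220+x/3 v=195+y/3
B=up(b,6);W[:B.shape[0],520:520+B.shape[1]]=B # scraper top: u=140+(x-520)/6 v=215+y/6
C=up(c,3);W[230:230+C.shape[0],:C.shape[1]]=C # u=135+x/3 v=140+(y-230)/3
D=up(d,5);W[230:230+D.shape[0],530:530+D.shape[1]]=D # u=335+(x-530)/5 v=145+(y-230)/5
cv2.imwrite('pics/mix.png',np.clip(W*1.6,0,255).astype(np.uint8))
E
```

```text
c_stop_far [0.629 0.149 0.025]
c_stop_near [0.503 0.154 0.025]
c_trig_near [ 0.482 -0.184  0.025]
c_trig_far [ 0.609 -0.193  0.025]
```

View pics/mix.png

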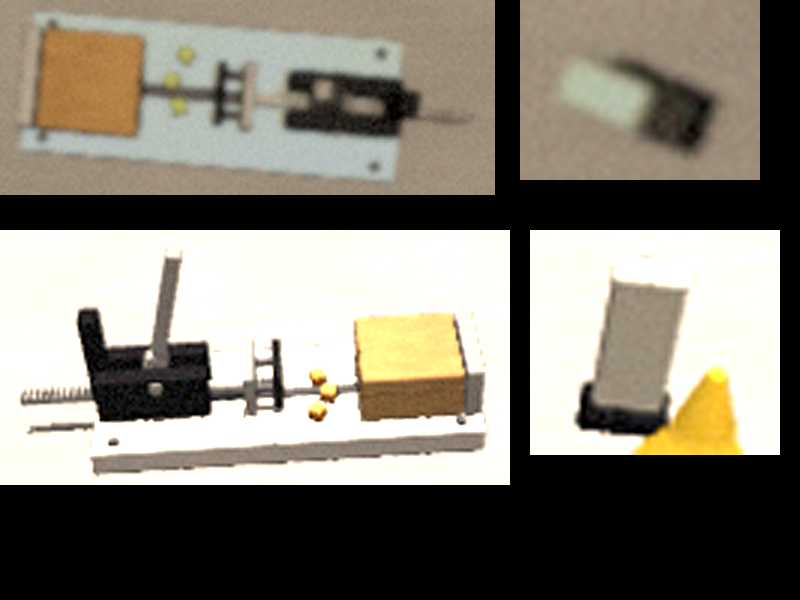

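The enlarged crops (mix.png) show the bed corners, croutons at mix (186,55), (172,78), (179,105), and the scraper handle with its long side mostly along world y. Next I fit poses from both cameras.

```bash
cat > fit.py <<'E'
from h import *
import pickle
from scipy.optimize import least_squares
F=pickle.load(open('f0.pkl','rb'))
T=lambda x,y:('top',220+x/3,195+y/3); TS=lambda x,y:('top',140+(x-520)/6,215+y/6)
S=lambda x,y:('scene',135+x/3,140+(y-230)/3); SS=lambda x,y:('scene',335+(x-530)/5,145+(y-230)/5)
def world(p,P):
    c,s=np.cos(p[2]),np.sin(p[2]);return np.array([p[0]+c*P[0]-s*P[1],p[1]+s*P[0]+c*P[1],P[2]])
def fit(C,p0):
    def e(p): return np.concatenate([proj(F[o[0]],world(p,np.array(P)/1000))[0]-o[1:] for P,o in C])
    q=least_squares(e,p0,loss='soft_l1');return q.x,e(q.x).reshape(-1,2)
clampC=[((-160,-65,25),T(402,43)),((-160,65,25),T(391,181)),((185,-65,25),T(37,12)),((185,65,25),T(20,150)),
 ((-160,-65,25),S(93,458)),((-160,-65,0),S(95,473)),((185,-65,25),S(486,432)),((185,-65,0),S(486,447))]
scrC=[((0,0,106),TS(604,95)),((11,20,106),SS(0,0)),]
if __name__=='__main__':
    p,e=fit(clampC,[.56,-.02,1.55]);print(p.round(4),e.round(1).tolist())
    for u,v in[(186,55),(172,78),(179,105)]:
        w=atz(F['top'],220+u/3,195+v/3,.036);d=w[:2]-p[:2];c,s=np.cos(p[2]),np.sin(p[2]);print('cr',w.round(4),(c*d[0]+s*d[1]).round(4),(-s*d[0]+c*d[1]).round(4))
    print('gap',world(p,[.046,0,.025]),'grip',world(p,[-.1+.095*np.sin(.25),0,.162]))
    # scraper: its y along ~world y => frame x ~ world +/-x
    C=[((0,0,106),TS(604,94)),((11,20,106),SS(686,290)),((11,-20,106),SS(609,284)),((-11,-20,106),SS(613,257)),((-11,20,106),SS(688,262)),((15,-25,0),SS(580,429)),((15,25,0),SS(667,434)),
     ((11,20,106),TS(567,60)),((11,-20,106),TS(650,86)),((-11,-20,106),TS(642,128)),((-11,20,106),TS(560,100))]
    p2,e=fit(C,[.5,.35,0.2]);print('scr',p2.round(4),e.round(1).tolist())
    for n,z,(u,v) in[('bottle',.175,(270,255)),('cup',.06,(460,235)),('jar',.09,(594,252))]:print(n,atz(F['top'],u*.64,v*.64,z).round(3))
E
python3 fit.py
```

```text
[ 0.5559 -0.0293  1.5019] [[0.1, -1.1], [1.3, 0.2], [-1.9, -0.8], [-0.8, -0.2], [-0.9, -1.9], [0.1, -0.1], [0.2, -1.7], [-0.3, 0.1]]
cr [0.5918 0.0062 0.036 ] 0.0378 -0.0334
cr [0.5705 0.0188 0.036 ] 0.049 -0.0112
cr [0.546  0.0122 0.036 ] 0.0407 0.0128
gap [0.55909645 0.01659936 0.025     ] grip [ 0.55066004 -0.10560641  0.162     ]
scr [ 0.5366  0.3401 -0.2743] [[0.0, -0.6], [0.7, -2.0], [0.9, -1.7], [-0.4, -1.0], [-0.5, -1.1], [-0.7, 0.0], [-0.4, 0.3], [0.4, -1.2], [0.9, -1.1], [-0.4, 0.0], [-1.2, 0.3]]
bottle [0.7   0.283 0.175]
cup [ 0.764 -0.026  0.06 ]
jar [ 0.729 -0.253  0.09 ]
```

Emit:
{"fn": "send_rows", "kwargs": {"deltas": [[1,-0.25,-0.12,0,0,0,0.04],[1,-0.5,-0.24,0,0,0,0.08],[1,-0.75,-0.36,0,0,0,0.12],[1,-1,-0.48,0,0,0,0.16],[1,-1,-0.48,0,0,0,0.2],[1,-1,-0.48,0,0,0,0.24],[1,-1,-0.48,0,0,0,0.28],[1,-1,-0.48,0,0,0,0.32],[1,-1,-0.48,0,0,0,0.36],[1,-1,-0.48,0,0,0,0.4],[1,-1,-0.48,0,0,0,0.44],[1,-1,-0.48,0,0,0,0.48],[1,-1,-0.48,0,0,0,0.505],[1,-1,-0.48,0,0,0,0.505],[1,-1,-0.48,0,0,0,0.505]]}}

```text
clock: 1.4
tcp_pos: [0.2991, 0.5445, 0.2421]
orientation: [2.501, 1.9, -0.001]
contact_force: [-0.7, -0.1, 0.3]
grip_width: 0.0855
```

```bash
cat > plan.py <<'E'
from h import *
import sys
# plan: target TCP x y z (m), yaw of tool y axis (deg), tilt about clamp-y (rad); prints full delta in tool axes/fractions
def target_rot(yaw,tilt=0.):
    y=np.array([np.cos(np.radians(yaw)),np.sin(np.radians(yaw)),0]);z=np.array([0,0,-1.]);x=np.cross(y,z)
    M=np.c_[x,y,z];return R.from_rotvec(tilt*y)*R.from_matrix(M)
def delta(pos,rot,o=None):
    o=o or r.get_obs();c=R.from_rotvec(o['orientation'])
    return c.inv().apply(np.array(pos)-o['tcp_pos'])/.15,(c.inv()*rot).as_rotvec()/np.pi
if __name__=='__main__':
    a=[float(v) for v in sys.argv[1:]];o=r.get_obs()
    d,t=delta(a[:3],target_rot(a[3],a[4] if len(a)>4 else 0),o)
    print('clk',o['clock'].round(2),'tcp',o['tcp_pos'].round(4),'F',o['contact_force'].round(2),'w',o['grip_width'].round(4),'| shift',d.round(3),'turn',t.round(4))
E
python3 plan.py .5366 .3401 .18 -15.7
```

```text
Traceback (most recent call last):
  File "plan.py", line 13, in <module>
    print('clk',o['clock'].round(2),'tcp',o['tcp_pos'].round(4),'F',o['contact_force'].round(2),'w',o['grip_width'].round(4),'| shift',d.round(3),'turn',t.round(4))
                ^^^^^^^^^^^^^^^^
AttributeError: 'float' object has no attribute 'round'
```

```bash
sed -i "s/o\['\([a-z_]*\)'\]\.round(/np.round(o['\1'],/g" plan.py; python3 plan.py .5366 .3401 .18 -15.7
```

```text
clk 1.4 tcp [0.2991 0.5445 0.2421] F [-0.65 -0.13  0.32] w 0.0855 | shift [-0.888  1.891  0.414] turn [0.     0.0002 0.0008]
```

Emit:
{"fn": "send_rows", "kwargs": {"deltas": [[1,-0.11,0.23,0,0,0,0],[1,-0.22,0.46,0,0,0,0],[1,-0.33,0.7,0,0,0,0],[1,-0.444,0.945,0,0,0,0]]}}

```text
clock: 1.73
tcp_pos: [0.4185, 0.4411, 0.2424]
orientation: [-2.5, -1.902, -0.0]
contact_force: [0.5, 0.2, -1.2]
grip_width: 0.085
```

Emit:
{"fn": "send_rows", "kwargs": {"deltas": [[1,-0.11,0.23,0.1,0,0,0],[1,-0.22,0.46,0.2,0,0,0],[1,-0.33,0.7,0.3,0,0,0],[1,-0.444,0.946,0.414,0,0,0],[1,-0.444,0.946,0.414,0,0,0],[1,-0.444,0.946,0.414,0,0,0],[1,-0.444,0.946,0.414,0,0,0]]}}

```text
clock: 2.32
tcp_pos: [0.536, 0.3396, 0.18]
orientation: [-2.503, -1.898, 0.001]
contact_force: [0.1, 1.0, -0.5]
grip_width: 0.0855
```

```bash
python3 plan.py .5366 .3401 .072 -15.7; python3 - <<'E'
from h import *
f=grab('wrist','w1.png')
M=R.from_rotvec(np.ravel(f['rvec'])).as_matrix();t=np.ravel(f['tvec']);K=f['camera_matrix']
def pf(P):
    p=M@P+t;th=np.arctan2(np.hypot(p[0],p[1]),p[2]);k=th/np.hypot(p[0],p[1]);return K[0,0]*p[0]*k+K[0,2],K[1,1]*p[1]*k+K[1,2]
im=np.ascontiguousarray(f['pixels'][:,:,::-1]);a=-.2743
for z,hx,hy,col in[(.106,.011,.02,(0,0,255)),(0,.015,.025,(0,255,0))]:
    pts=[pf(np.array([.5366+np.cos(a)*x-np.sin(a)*y,.3401+np.sin(a)*x+np.cos(a)*y,z])) for x,y in[(hx,hy),(hx,-hy),(-hx,-hy),(-hx,hy)]]
    cv2.polylines(im,[np.int32(pts)],True,col,1)
cv2.imwrite('pics/w1.png',im)
E
```

```text
clk 2.32 tcp [0.536  0.3396 0.18  ] F [ 0.06  0.99 -0.53] w 0.0855 | shift [0.004 0.003 0.72 ] turn [-0.0003  0.      0.0002]
```

View pics/w1.png

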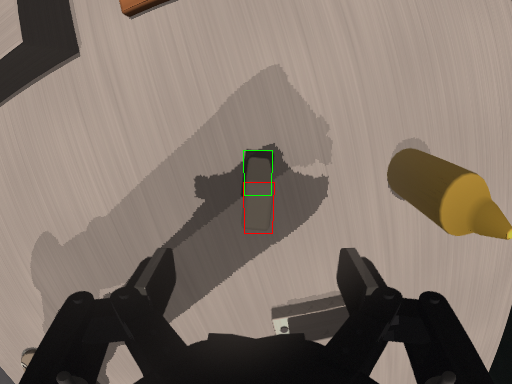

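The wrist view shows the scraper at (258,190), and the projected outlines match it, so I descend and grip.

Emit:
{"fn": "send_rows", "kwargs": {"deltas": [[1,0,0,0.2,0,0,0],[1,0,0,0.4,0,0,0],[1,0,0,0.6,0,0,0],[1,0,0,0.72,0,0,0],[1,0,0,0.72,0,0,0],[0.15,0,0,0.72,0,0,0],[0.15,0,0,0.72,0,0,0],[0.15,0,0,0.72,0,0,0],[0.15,0,0,0.72,0,0,0],[0.15,0,0,0.72,0,0,0],[0.15,0,0,0.72,0,0,0],[0.15,0,0,0.72,0,0,0],[0.15,0,0,0.72,0,0,0]], "squeeze": 50}}

```text
clock: 3.45
tcp_pos: [0.537, 0.34, 0.0735]
orientation: [-2.504, -1.896, -0.003]
contact_force: [-0.4, -0.1, 7.0]
grip_width: 0.0214
```

```bash
python3 - <<'E'
from fit import *
p,_=fit(clampC,[.56,-.02,1.55])
for y in(.042,-.078):print(world(p,[.044,y,0]).round(4))
print(np.degrees(p[2])-90)
E
python3 plan.py .5166 .0175 .17 -3.95
```

```text
[0.5171 0.0175 0.    ]
[0.6368 0.0092 0.    ]
-3.9491207662963745
clk 3.45 tcp [0.537  0.34   0.0735] F [-0.37 -0.06  6.98] w 0.0214 | shift [-2.105  0.453 -0.647] turn [ 0.0003 -0.0006 -0.0655]
```

Emit:
{"fn": "send_rows", "kwargs": {"deltas": [[0.15,0,0,-0.1,0,0,0],[0.15,0,0,-0.3,0,0,0],[0.15,0,0,-0.5,0,0,0],[0.15,-0.1,0,-0.7,0,0,0],[0.15,-0.3,0.06,-0.8,0,0,0],[0.15,-0.5,0.1,-0.8,0,0,0],[0.15,-0.7,0.15,-0.8,0,0,-0.02],[0.15,-0.9,0.2,-0.8,0,0,-0.04],[0.15,-1,0.22,-0.8,0,0,-0.0655],[0.15,-1,0.22,-0.8,0,0,-0.0655]]}}

```text
clock: 4.28
tcp_pos: [0.5271, 0.1805, 0.1924]
orientation: [2.299, 2.14, -0.003]
contact_force: [0.6, -1.1, -1.8]
grip_width: 0.0217
```

```bash
python3 plan.py .5171 .0175 .17 -3.95
```

```text
clk 4.28 tcp [0.5271 0.1805 0.1924] F [ 0.58 -1.11 -1.77] w 0.0217 | shift [-1.088  0.012  0.151] turn [-0.0002  0.0006 -0.0009]
```

Emit:
{"fn": "send_rows", "kwargs": {"deltas": [[0.15,-0.2,0,0,0,0,0],[0.15,-0.4,0,0,0,0,0],[0.15,-0.6,0,0,0,0,0],[0.15,-0.8,0.01,0.05,0,0,0],[0.15,-1,0.012,0.1,0,0,0],[0.15,-1,0.012,0.1,0,0,0],[0.15,-1,0.012,0.1,0,0,0]]}}

```text
clock: 4.87
tcp_pos: [0.5183, 0.0349, 0.1768]
orientation: [-2.301, -2.138, 0.002]
contact_force: [0.6, -0.4, -1.7]
grip_width: 0.0214
```

```bash
python3 plan.py .5171 .0175 .1025 -3.95; python3 - <<'E'
from fit import *
T_=grab('top');S_=grab('scene');w=grab('wrist')
p,_=fit(clampC,[.56,-.02,1.55])
W=np.zeros((600,800,3),np.uint8)
def box(f,im,c,z,hx,hy,col,u0,v0,k):
    pts=[proj(f,world(p,[c[0]+a*hx,c[1]+b*hy,z]))[0] for a,b in((1,1),(1,-1),(-1,-1),(-1,1))]
    cv2.polylines(im,[np.int32((np.array(pts)-[u0,v0]+.5)*k)],True,col,1)
def crop(f,u0,v0,w_,h,k):
    im=cv2.resize(f['pixels'][v0:v0+h,u0:u0+w_,::-1].copy(),None,fx=k,fy=k,interpolation=cv2.INTER_CUBIC)
    im=np.clip(im*1.5,0,255).astype(np.uint8)
    box(f,im,(.0125,0),.025,.1725,.065,(0,255,0),u0,v0,k);box(f,im,(.043,0),.025,.032,.065,(0,0,255),u0,v0,k);return im
A=crop(T_,220,190,170,75,4);W[:300,:680]=A
C=crop(S_,135,130,200,75,4);W[300:,:800]=C
cv2.imwrite('pics/c2.png',W)
E
```

```text
clk 4.87 tcp [0.5183 0.0349 0.1768] F [ 0.58 -0.38 -1.7 ] w 0.0214 | shift [-0.116  0.001  0.496] turn [-0.0003  0.0001 -0.0013]
```

View pics/c2.png

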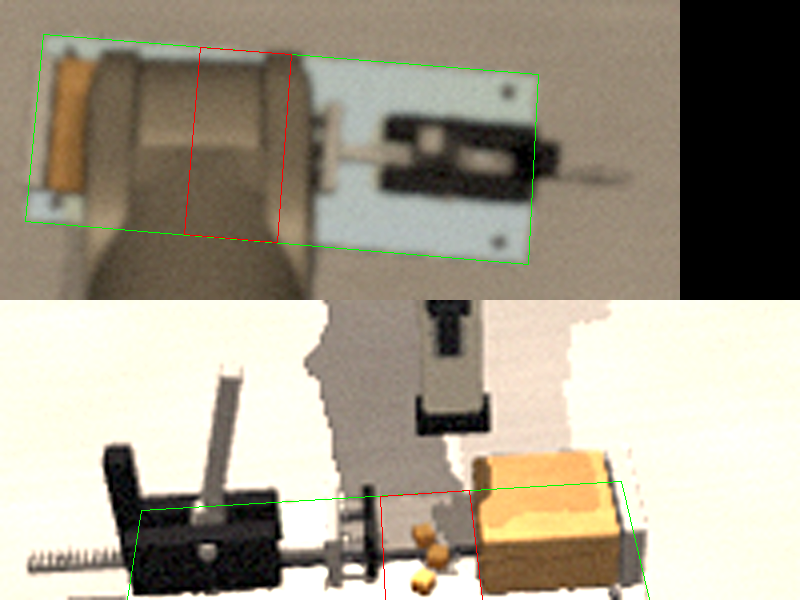

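The picture shows the predicted gap strip lying between the pad (scene 378) and the carton (scene 482), with the scraper held above it. I descend.

Emit:
{"fn": "send_rows", "kwargs": {"deltas": [[0.15,-0.06,0,0,0,0,0],[0.15,-0.116,0,0,0,0,0],[0.15,-0.116,0,0.1,0,0,0],[0.15,-0.116,0,0.2,0,0,0],[0.15,-0.116,0,0.3,0,0,0],[0.15,-0.116,0,0.38,0,0,0],[0.15,-0.116,0,0.45,0,0,0],[0.15,-0.116,0,0.49,0,0,0],[0.15,-0.116,0,0.49,0,0,0],[0.15,-0.116,0,0.49,0,0,0]]}}

```text
clock: 5.85
tcp_pos: [0.5177, 0.0188, 0.1038]
orientation: [2.297, 2.144, -0.0]
contact_force: [0.3, 0.5, -1.3]
grip_width: 0.0213
```

```bash
python3 plan.py .6368 .0092 .1025 -3.95; python3 - <<'E'
from h import *
f=grab('scene');w=grab('wrist')
A=cv2.resize(f['pixels'][130:210,190:300,::-1].copy(),None,fx=5,fy=5,interpolation=cv2.INTER_CUBIC)
cv2.imwrite('pics/c3.png',A)
E
```

```text
clk 5.85 tcp [0.5177 0.0188 0.1038] F [ 0.33  0.49 -1.28] w 0.0213 | shift [-0.009  0.796  0.009] turn [-0.      0.0001  0.    ]
```

View pics/c3.png

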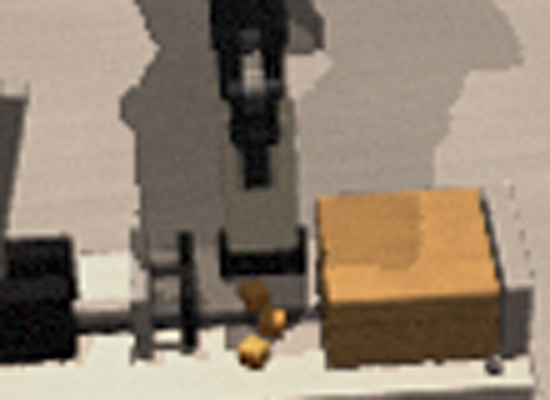

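The foot is between the pad (193) and the carton (317), about 4 mm nearer the carton. I shift 3 mm towards the pad and sweep.

Emit:
{"fn": "send_rows", "kwargs": {"deltas": [[0.15,-0.02,0,0.005,0,0,0],[0.15,-0.025,0.06,0.005,0,0,0],[0.15,-0.025,0.12,0.005,0,0,0],[0.15,-0.025,0.18,0.005,0,0,0],[0.15,-0.025,0.26,0.005,0,0,0],[0.15,-0.025,0.34,0.005,0,0,0],[0.15,-0.025,0.42,0.005,0,0,0],[0.15,-0.025,0.5,0.005,0,0,0],[0.15,-0.025,0.58,0.005,0,0,0],[0.15,-0.025,0.66,0.005,0,0,0],[0.15,-0.025,0.74,0.005,0,0,0],[0.15,-0.025,0.8,0.005,0,0,0],[0.15,-0.025,0.83,0.005,0,0,0],[0.15,-0.025,0.83,0.005,0,0,0],[0.15,-0.025,0.83,0.005,0,0,0]]}}

```text
clock: 7.2
tcp_pos: [0.6414, 0.0066, 0.1027]
orientation: [-2.296, -2.143, 0.001]
contact_force: [-0.4, -0.2, -1.7]
grip_width: 0.0218
```

```bash
python3 plan.py .5366 .3 .18 -15.7; python3 - <<'E'
from h import *
f=grab('scene')
A=cv2.resize(f['pixels'][120:260,170:320,::-1].copy(),None,fx=4,fy=4,interpolation=cv2.INTER_CUBIC)
cv2.imwrite('pics/c4.png',A)
E
```

```text
clk 7.2 tcp [0.6414 0.0066 0.1027] F [-0.35 -0.24 -1.68] w 0.0218 | shift [ 1.903 -0.832 -0.515] turn [-0.0002  0.0001  0.0653]
```

View pics/c4.png

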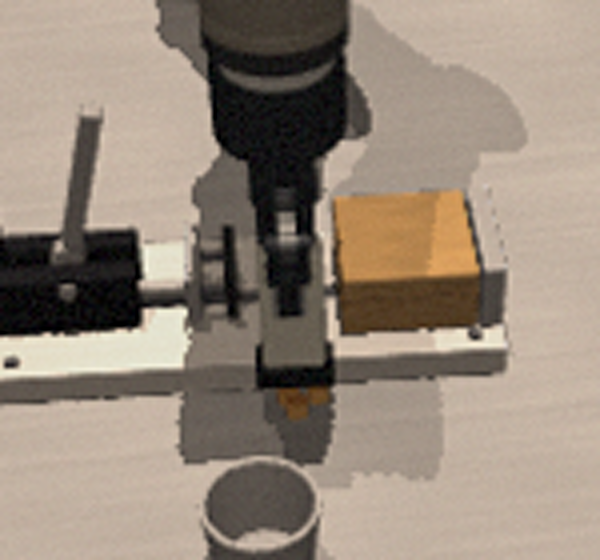

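The croutons are off the bed edge, near (300,400) in the crop. I lift and move the scraper back over to its side, then check them.

Emit:
{"fn": "send_rows", "kwargs": {"deltas": [[0.15,0,0.0,-0.1,0,0,0],[0.15,0,0,-0.3,0,0,0],[0.15,0,0,-0.5,0,0,0],[0.15,0.02,-0.1,-0.65,0,0,0],[0.15,0.15,-0.25,-0.65,0,0,0],[0.15,0.35,-0.35,-0.65,0,0,0],[0.15,0.55,-0.45,-0.65,0,0,0],[0.15,0.75,-0.55,-0.65,0,0,0],[0.15,0.95,-0.65,-0.65,0,0,0.02],[0.15,0.95,-0.83,-0.65,0,0,0.06],[0.15,0.95,-0.83,-0.65,0,0,0.0653],[0.15,0.95,-0.83,-0.65,0,0,0.0653]]}}

```text
clock: 8.25
tcp_pos: [0.5253, 0.1581, 0.2003]
orientation: [-2.501, -1.899, 0.001]
contact_force: [0.5, -0.3, -1.4]
grip_width: 0.0214
```

```bash
python3 plan.py .53 .31 .074 -15.7; python3 - <<'E'
from h import *
f=grab('scene');t=grab('top')
A=cv2.resize(f['pixels'][150:250,190:320,::-1].copy(),(650,500),interpolation=cv2.INTER_CUBIC)
cv2.imwrite('pics/c5.png',A)
E
```

```text
clk 8.25 tcp [0.5253 0.1581 0.2003] F [ 0.55 -0.29 -1.41] w 0.0214 | shift [ 0.984 -0.24   0.842] turn [-0.0005  0.      0.0007]
```

View pics/c5.png

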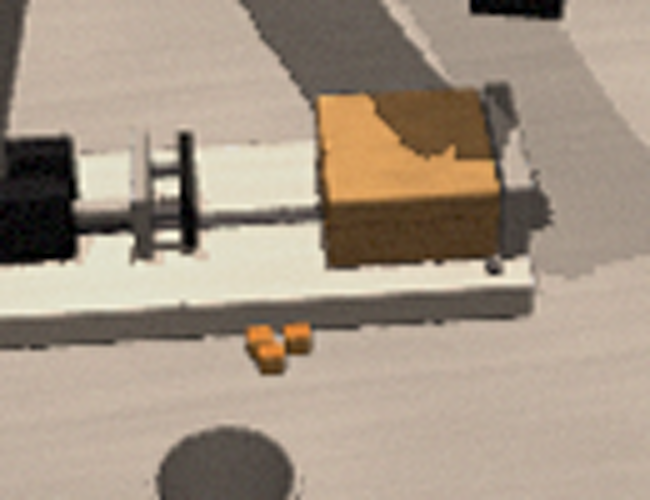

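All three croutons lie on the counter, at crop (258,338), (271,357), (298,337). Now I place the scraper.

Emit:
{"fn": "send_rows", "kwargs": {"deltas": [[0.15,0.2,-0.05,0,0,0,0],[0.15,0.4,-0.1,0,0,0,0],[0.15,0.6,-0.15,0,0,0,0],[0.15,0.8,-0.2,0.1,0,0,0],[0.15,0.98,-0.24,0.25,0,0,0],[0.15,0.98,-0.24,0.4,0,0,0],[0.15,0.98,-0.24,0.55,0,0,0],[0.15,0.98,-0.24,0.68,0,0,0],[0.15,0.98,-0.24,0.76,0,0,0],[0.15,0.98,-0.24,0.8,0,0,0],[0.15,0.98,-0.24,0.82,0,0,0],[0.15,0.98,-0.24,0.835,0,0,0],[0.15,0.98,-0.24,0.835,0,0,0]]}}

```text
clock: 9.43
tcp_pos: [0.533, 0.3087, 0.0758]
orientation: [2.504, 1.897, 0.002]
contact_force: [0.5, 0.3, -1.9]
grip_width: 0.0215
```

```bash
python3 plan.py .53 .31 .0735 -15.7
```

```text
clk 9.43 tcp [0.533  0.3087 0.0758] F [ 0.51  0.25 -1.93] w 0.0215 | shift [ 0.003 -0.022  0.016] turn [ 0.0003 -0.0003 -0.0001]
```

Emit:
{"fn": "send_rows", "kwargs": {"deltas": [[0.15,0,0,0.005,0,0,0],[0.15,0,0,0.01,0,0,0],[0.15,0,0,0.014,0,0,0],[0.15,0,0,0.014,0,0,0],[0.15,0,0,0.014,0,0,0]]}}

```text
clock: 9.85
tcp_pos: [0.5325, 0.3089, 0.0735]
orientation: [-2.504, -1.897, -0.001]
contact_force: [-0.0, -0.1, 0.8]
grip_width: 0.022
```

Emit:
{"fn": "send_rows", "kwargs": {"deltas": [[0.3,0,0,0,0,0,0],[0.35,0,0,0,0,0,0],[0.5,0,0,0,0,0,0],[0.7,0,0,0,0,0,0],[0.7,0,0,0,0,0,0],[0.7,0,0,0,0,0,0],[0.7,0,0,-0.15,0,0,0],[0.7,0,0,-0.35,0,0,0],[0.7,0,0,-0.55,0,0,0],[0.7,0,0,-0.75,0,0,0],[0.7,0,0,-0.95,0,0,0],[0.7,0,0,-1,0,0,0],[0.7,0,0,-1,0,0,0]]}}

```text
clock: 10.93
tcp_pos: [0.5338, 0.3094, 0.226]
orientation: [-2.504, -1.897, -0.009]
contact_force: [0.1, 0.7, -0.4]
grip_width: 0.0598
```

```bash
python3 - <<'E'
from fit import *
f=grab('scene');F2=grab('top');pickle.dump({'top':F2,'scene':f},open('f1.pkl','wb'))
p,_=fit(clampC,[.56,-.02,1.55])
u=cv2.resize(f['pixels'][120:230,150:230,::-1].copy(),(400,550),interpolation=cv2.INTER_CUBIC)
pv=world(p,[-.1,0,.07]);L=lambda s,y:world(p,[-.1+s*np.sin(.25),y,.07+s*np.cos(.25)])
for s in(.095,.12):
    for y in(-.008,.008):
        q=(proj(f,L(s,y))[0]-[150,120]+.5)*5;cv2.circle(u,tuple(int(a) for a in q),2,(0,0,255),-1)
b=cv2.resize(f['pixels'][130:210,330:400,::-1].copy(),(350,400),interpolation=cv2.INTER_CUBIC)
W=np.zeros((550,760,3),np.uint8);W[:,:400]=u;W[:400,405:755]=b
cv2.imwrite('pics/c6.png',W)
print('grip',L(.095,0))
E
python3 plan.py .5503 -.1057 .26 -3.95
```

```text
grip [ 0.55066004 -0.10560641  0.16204668]
clk 11.03 tcp [0.5318 0.3086 0.2224] F [-0.6  -0.05 -0.09] w 0.0598 | shift [-2.626  0.865 -0.25 ] turn [-0.0002  0.0001 -0.0652]
```

View pics/c6.png

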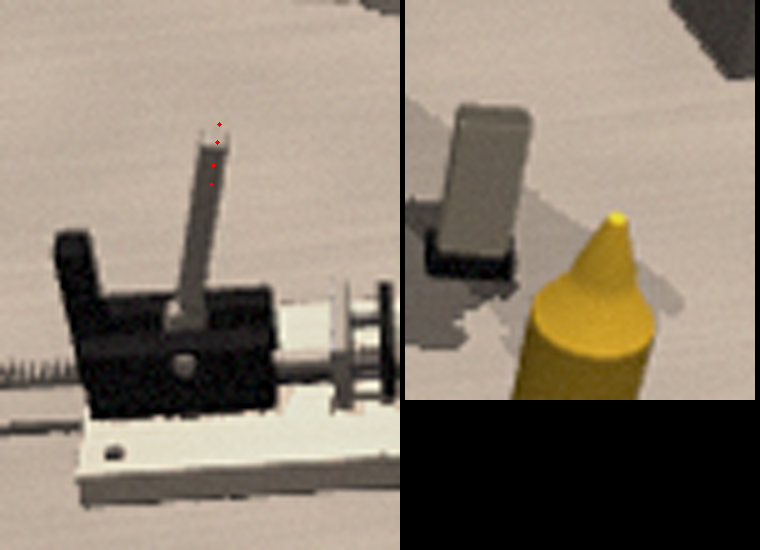

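The scraper stands upright in its place, beside the bottle. The predicted trigger points match to within about 2 mm: the real bar end is at crop (214,136) and the predicted one at (218,133). I move above the trigger.

Emit:
{"fn": "send_rows", "kwargs": {"deltas": [[0.7,-0.2,0.07,-0.05,0,0,-0.03],[0.7,-0.42,0.14,-0.1,0,0,-0.0652],[0.7,-0.65,0.21,-0.15,0,0,-0.0652],[0.7,-0.88,0.29,-0.2,0,0,-0.0652]]}}

```text
clock: 11.37
tcp_pos: [0.537, 0.1683, 0.2511]
orientation: [-2.294, -2.145, 0.006]
contact_force: [0.2, -0.3, 0.4]
grip_width: 0.0596
```

```bash
cat > trig.py <<'E'
from plan import *
p=np.array([.5559,-.0293,1.5019]);c=np.array([np.cos(p[2]),np.sin(p[2]),0])
PV=np.array([p[0]-.1*c[0],p[1]-.1*c[1]-.002,.07])
def pose(q,s=.09,PV=PV):
    l=.25-q;return PV+s*(np.sin(l)*c+np.cos(l)*np.array([0,0,1])),target_rot(np.degrees(p[2])-90,-l)
def show(q,s=.09):
    o=r.get_obs();d,t=delta(*pose(q,s),o);print('clk',round(o['clock'],2),'tcp',np.round(o['tcp_pos'],4),'F',np.round(o['contact_force'],2),'w',round(o['grip_width'],4),'tau',np.round(o['moment'],2),'| q',q,s,'->',d.round(3),t.round(4))
if __name__=='__main__':
    for a in sys.argv[1:]: show(*map(float,a.split(',')))
E
python3 trig.py 0,.19
```

```text
clk 11.37 tcp [0.537  0.1683 0.2511] F [ 0.23 -0.25  0.37] w 0.0596 tau [-0.07 -0.08 -0.01] | q 0.0 0.19 -> [-1.672  0.215 -0.017] [-0.001  -0.0789  0.0006]
```

Emit:
{"fn": "send_rows", "kwargs": {"deltas": [[0.7,-0.23,0.03,-0.05,0,0,0],[0.7,-0.46,0.06,-0.05,0,0,0],[0.7,-0.7,0.09,-0.05,0,0,0],[0.7,-0.94,0.12,-0.05,0,-0.03,0]]}}

```text
clock: 11.7
tcp_pos: [0.545, 0.0215, 0.2594]
orientation: [2.257, 2.091, -0.111]
contact_force: [-0.3, 0.1, -0.9]
grip_width: 0.0598
```

```bash
python3 trig.py 0,.19
```

```text
clk 11.7 tcp [0.545  0.0215 0.2594] F [-0.34  0.14 -0.92] w 0.0598 tau [-0.01 -0.   -0.05] | q 0.0 0.19 -> [-0.692  0.102  0.102] [-0.0012 -0.0491 -0.0022]
```

Emit:
{"fn": "send_rows", "kwargs": {"deltas": [[0.7,-0.2,0.05,0,-0.001,-0.02,-0.002],[0.7,-0.4,0.1,0,-0.001,-0.035,-0.002],[0.7,-0.6,0.102,0.05,-0.001,-0.049,-0.002],[0.7,-0.692,0.102,0.102,-0.001,-0.049,-0.002],[0.7,-0.692,0.102,0.102,-0.001,-0.049,-0.002],[0.7,-0.692,0.102,0.102,-0.001,-0.049,-0.002]]}}

```text
clock: 12.2
tcp_pos: [0.5535, -0.078, 0.2534]
orientation: [2.159, 2.025, -0.271]
contact_force: [0.2, -0.6, 0.8]
grip_width: 0.0602
```

```bash
python3 trig.py 0,.19 0,.09
```

```text
clk 12.2 tcp [ 0.5535 -0.078   0.2534] F [ 0.19 -0.57  0.8 ] w 0.0602 tau [ 0.35 -0.    0.01] | q 0.0 0.19 -> [-0.041 -0.006  0.006] [-0.     -0.0003  0.0016]
clk 12.2 tcp [ 0.5535 -0.078   0.2534] F [ 0.19 -0.57  0.8 ] w 0.0602 tau [ 0.35 -0.    0.01] | q 0.0 0.09 -> [-0.042 -0.005  0.672] [-0.     -0.0003  0.0016]
```

Emit:
{"fn": "send_rows", "kwargs": {"deltas": [[0.7,-0.042,-0.005,0.0,0,0,0.001],[0.7,-0.042,-0.005,0.15,0,0,0.001],[0.7,-0.042,-0.005,0.3,0,0,0.001],[0.7,-0.042,-0.005,0.45,0,0,0.001],[0.7,-0.042,-0.005,0.58,0,0,0.001],[0.7,-0.042,-0.005,0.67,0,0,0.001],[0.7,-0.042,-0.005,0.67,0,0,0.001],[0.7,-0.042,-0.005,0.67,0,0,0.001]]}}

```text
clock: 12.87
tcp_pos: [0.5521, -0.1078, 0.159]
orientation: [2.159, 2.023, -0.268]
contact_force: [0.1, 0.1, 1.2]
grip_width: 0.0599
```

```bash
python3 trig.py 0,.09; python3 - <<'E'
from h import *
f=grab('wrist');s=grab('scene')
W=np.zeros((384,800,3),np.uint8);W[:,:512]=f['pixels'][:,:,::-1]
W[:,512:]=cv2.resize(s['pixels'][110:230,145:235,::-1].copy(),(288,384),interpolation=cv2.INTER_CUBIC)
cv2.imwrite('pics/c7.png',W)
E
```

```text
clk 12.87 tcp [ 0.5521 -0.1078  0.159 ] F [0.09 0.14 1.21] w 0.0599 tau [ 0.26 -0.07  0.02] | q 0.0 0.09 -> [-0.005 -0.01   0.014] [ 0.0008 -0.0006  0.0012]
```

View pics/c7.png

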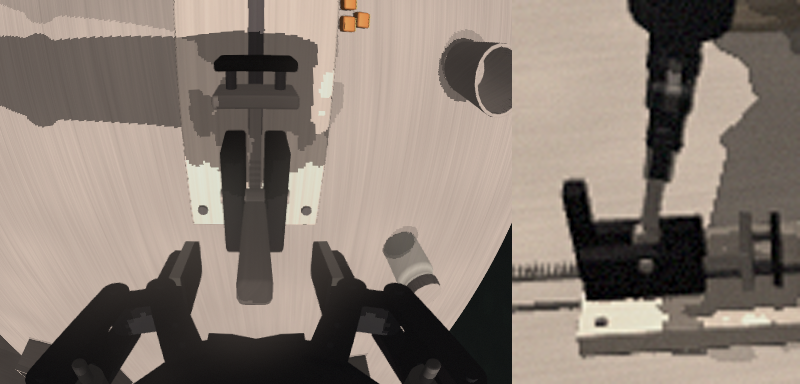

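The wrist view shows the bar centred between the fingers (254 against 257), and the pad and jaw plate are visible at rows 62 and 95. I close on the bar.

Emit:
{"fn": "send_rows", "kwargs": {"deltas": [[0.05,0,0,0.01,0,0,0],[0.05,0,0,0.01,0,0,0],[0.05,0,0,0.01,0,0,0],[0.05,0,0,0.01,0,0,0],[0.05,0,0,0.01,0,0,0],[0.05,0,0,0.01,0,0,0],[0.05,0,0,0.01,0,0,0]], "squeeze": 60}}

```text
clock: 13.55
tcp_pos: [0.5515, -0.1084, 0.1584]
orientation: [2.161, 2.022, -0.267]
contact_force: [-5.1, 3.1, 7.1]
grip_width: 0.0152
```

```bash
python3 trig.py 0,.09 .12,.09 .24,.09 .36,.09 .46,.09
```

```text
clk 13.55 tcp [ 0.5515 -0.1084  0.1584] F [-5.05  3.11  7.14] w 0.0152 tau [ 0.35  1.07 -0.35] | q 0.0 0.09 -> [-0.001 -0.006  0.008] [ 0.0006 -0.0008  0.0008]
clk 13.55 tcp [ 0.5515 -0.1084  0.1584] F [-5.05  3.11  7.14] w 0.0152 tau [ 0.35  1.07 -0.35] | q 0.12 0.09 -> [-0.073 -0.006  0.012] [0.0005 0.0374 0.0008]
clk 13.55 tcp [ 0.5515 -0.1084  0.1584] F [-5.05  3.11  7.14] w 0.0152 tau [ 0.35  1.07 -0.35] | q 0.24 0.09 -> [-0.144 -0.006  0.025] [0.0005 0.0756 0.0008]
clk 13.55 tcp [ 0.5515 -0.1084  0.1584] F [-5.05  3.11  7.14] w 0.0152 tau [ 0.35  1.07 -0.35] | q 0.36 0.09 -> [-0.213 -0.006  0.046] [0.0005 0.1138 0.0009]
clk 13.55 tcp [ 0.5515 -0.1084  0.1584] F [-5.05  3.11  7.14] w 0.0152 tau [ 0.35  1.07 -0.35] | q 0.46 0.09 -> [-0.268 -0.007  0.07 ] [0.0004 0.1456 0.0009]
```

Emit:
{"fn": "send_rows", "kwargs": {"deltas": [[0.05,-0.036,0,0.001,0,0.019,0],[0.05,-0.072,0,0.004,0,0.0382,0],[0.05,-0.108,0,0.009,0,0.0573,0],[0.05,-0.143,0,0.017,0,0.0764,0],[0.05,-0.178,0,0.026,0,0.0955,0],[0.05,-0.212,0,0.038,0,0.1146,0],[0.05,-0.24,0,0.05,0,0.13,0],[0.05,-0.267,0,0.062,0,0.1464,0],[0.05,-0.267,0,0.062,0,0.1464,0],[0.05,-0.267,0,0.062,0,0.1464,0]]}}

```text
clock: 14.38
tcp_pos: [0.5484, -0.1495, 0.1587]
orientation: [-2.181, -2.041, -0.234]
contact_force: [-5.0, 1.9, 5.1]
grip_width: 0.0152
```

```bash
cat > jaw.py <<'E'
# estimate the jaw position from top view dark pad edge: sample brightness profile along clamp x at z=.068
from trig import *
def prof(f,ys=(-.022,.022),z=.068):
    K=f['pixels'].astype(float).mean(2).astype(np.float32);xs=np.arange(-.06,.09,.001)
    out=[]
    for y0 in ys:
        acc=0
        for dy in np.linspace(-.004,.004,5):
            P=np.array([[p[0]+c[0]*x-c[1]*(y0+dy),p[1]+c[1]*x+c[0]*(y0+dy),z] for x in xs]);q=proj(f,P).astype(np.float32)
            acc=acc+cv2.remap(K,q[:,:1].copy(),q[:,1:].copy(),cv2.INTER_CUBIC)[:,0]
        out.append(acc/5)
    return xs,out
if __name__=='__main__':
    f=grab('top');xs,o=prof(f)
    for a in o: i=a.argmin();print('dark min at x=%.3f'%xs[i],a[::5].round(0).astype(int).tolist())
E
python3 jaw.py; python3 trig.py .46,.09 0,.09
python3 - <<'E'
from jaw import *
import pickle
for n in('f0.pkl','f1.pkl'):
    xs,o=prof(pickle.load(open(n,'rb'))['top'])
    for a in o: i=a.argmin();print('dark min at x=%.3f'%xs[i],a[::5].round(0).astype(int).tolist())
E
```

```text
dark min at x=0.039 [47, 65, 111, 128, 128, 128, 130, 130, 129, 129, 128, 127, 129, 127, 112, 106, 88, 92, 100, 77, 49, 93, 126, 128, 128, 128, 128, 106, 80, 87]
dark min at x=-0.059 [29, 43, 99, 125, 129, 129, 128, 128, 129, 129, 128, 128, 128, 121, 99, 104, 86, 79, 80, 57, 37, 90, 123, 129, 128, 129, 126, 99, 72, 86]
clk 14.43 tcp [ 0.5484 -0.1494  0.1587] F [-4.57  1.1   5.02] w 0.0151 tau [0.32 1.01 0.03] | q 0.46 0.09 -> [-0.004 -0.004  0.004] [-0.0001 -0.0008  0.001 ]
clk 14.43 tcp [ 0.5484 -0.1494  0.1587] F [-4.57  1.1   5.02] w 0.0151 tau [0.32 1.01 0.03] | q 0.0 0.09 -> [ 0.262 -0.004  0.067] [ 1.000e-04 -1.472e-01  1.000e-03]
dark min at x=0.006 [40, 61, 102, 116, 117, 117, 117, 104, 94, 80, 80, 90, 78, 42, 69, 109, 117, 117, 115, 102, 99, 107, 114, 115, 117, 117, 116, 97, 73, 79]
dark min at x=-0.057 [28, 37, 90, 114, 117, 117, 117, 109, 98, 78, 67, 74, 65, 35, 59, 103, 116, 116, 117, 105, 99, 93, 109, 115, 118, 117, 116, 89, 65, 78]
dark min at x=0.006 [47, 66, 110, 128, 129, 129, 127, 115, 103, 85, 88, 100, 87, 48, 77, 120, 128, 127, 128, 128, 128, 127, 128, 128, 127, 128, 126, 106, 81, 88]
dark min at x=-0.059 [29, 43, 98, 125, 128, 129, 128, 119, 106, 84, 73, 83, 71, 37, 63, 115, 126, 128, 128, 128, 126, 127, 128, 127, 128, 128, 125, 97, 72, 85]
```

Stroke 1 moved the jaw 33 mm, and the pad face is now near x = 43 mm. Contact needs about 35 mm more, so I do the return and a second stroke.

Emit:
{"fn": "send_rows", "kwargs": {"deltas": [[0.05,0.06,0,0.003,0,-0.0318,0],[0.05,0.119,0,0.012,0,-0.0637,0],[0.05,0.177,0,0.027,0,-0.0955,0],[0.05,0.234,0,0.047,0,-0.1273,0],[0.05,0.266,0,0.062,0,-0.1464,0],[0.05,0.266,0,0.062,0,-0.1464,0],[0.05,0.266,0,0.062,0,-0.1464,0],[0.05,0.234,0,0.047,0,-0.1273,0],[0.05,0.206,0,0.037,0,-0.1114,0],[0.05,0.177,0,0.027,0,-0.0955,0],[0.05,0.148,0,0.019,0,-0.0796,0],[0.05,0.119,0,0.012,0,-0.0637,0],[0.05,0.09,0,0.007,0,-0.0477,0],[0.05,0.06,0,0.003,0,-0.0318,0],[0.05,0.03,0,0.001,0,-0.0159,0],[0.05,0,0,0,0,0,0],[0.05,0,0,0,0,0,0],[0.05,0,0,0,0,0,0]]}}

```text
clock: 15.93
tcp_pos: [0.5484, -0.1493, 0.1588]
orientation: [-2.181, -2.041, -0.233]
contact_force: [-5.8, 2.7, 6.8]
grip_width: 0.015
```

```bash
python3 jaw.py; python3 trig.py .46,.09
```

```text
dark min at x=0.070 [47, 67, 109, 127, 129, 128, 129, 130, 128, 129, 128, 128, 130, 129, 129, 129, 129, 128, 130, 122, 102, 103, 93, 94, 94, 65, 39, 54, 75, 87]
dark min at x=0.070 [31, 42, 99, 125, 128, 129, 129, 130, 127, 129, 127, 129, 128, 128, 126, 128, 128, 129, 128, 126, 104, 106, 95, 85, 81, 57, 29, 44, 66, 88]
clk 15.98 tcp [ 0.5484 -0.1491  0.1588] F [-5.31  1.13  6.61] w 0.0152 tau [0.52 1.13 0.11] | q 0.46 0.09 -> [-0.006 -0.005  0.004] [-0.0002 -0.0006  0.0011]
```

Emit:
{"fn": "send_rows", "kwargs": {"deltas": [[0.05,0.06,0,0.003,0,-0.0318,0],[0.05,0.119,0,0.012,0,-0.0637,0],[0.05,0.177,0,0.027,0,-0.0955,0],[0.05,0.234,0,0.047,0,-0.1273,0],[0.05,0.266,0,0.062,0,-0.1464,0],[0.05,0.266,0,0.062,0,-0.1464,0],[0.05,0.266,0,0.062,0,-0.1464,0],[0.05,0.25,0,0.055,0,-0.1369,0],[0.05,0.234,0,0.047,0,-0.1273,0],[0.05,0.22,0,0.042,0,-0.1194,0],[0.05,0.206,0,0.037,0,-0.1114,0],[0.05,0.206,0,0.037,0,-0.1114,0],[0.05,0.206,0,0.037,0,-0.1114,0]]}}

```text
clock: 17.07
tcp_pos: [0.5508, -0.1174, 0.1602]
orientation: [2.221, 2.079, -0.151]
contact_force: [-6.1, 4.0, 7.6]
grip_width: 0.0151
```

```bash
cat > st.py <<'E'
from jaw import *
import pickle
Fs=[];G=[];S=[]
for i in range(6):
    G.append(grab('top'));o=r.get_obs();Fs.append(np.r_[o['contact_force'],o['moment']])
    if i<2: S.append(grab('wrist'))
o=r.get_obs();z=-R.from_rotvec(o['orientation']).as_matrix()[:,2]
print('q from tilt %.4f'%(.25-np.arctan2(z@c,z[2])),'F',np.mean(Fs,0).round(2),'sd',np.std(Fs,0)[:3].round(2),'w',o['grip_width'],'clk',o['clock'])
g=dict(G[0]);g['pixels']=np.mean([x['pixels'] for x in G],0)
xs,a=prof(g)
m=xs>.0
for b in a: print('pad x %.3f'%xs[m][b[m].argmin()],b[m][30::3].round(0).astype(int).tolist())
pickle.dump((G[0],S[0]),open('last.pkl','wb'))
cv2.imwrite('pics/last_w.png',cv2.resize(S[0]['pixels'][0:130,170:345,::-1].copy(),(700,520),interpolation=cv2.INTER_CUBIC))
E
python3 st.py
```

```text
q from tilt 0.1115 F [-5.68  3.66  8.14  0.65  1.35 -0.35] sd [0.75 0.33 0.54] w 0.015237528423327052 clk 17.4667
pad x 0.074 [112, 112, 112, 110, 100, 86, 82, 84, 85, 88, 91, 91, 84, 64, 40, 35, 54, 74, 82, 83]
pad x 0.074 [112, 111, 109, 97, 77, 72, 82, 83, 77, 71, 71, 71, 64, 48, 28, 25, 44, 66, 80, 83]
```

Emit:
{"fn": "send_rows", "kwargs": {"deltas": [[0.05,-0.018,0,0.0,0,0.0095,0],[0.05,-0.03,0,0.001,0,0.0159,0],[0.05,-0.03,0,0.001,0,0.0159,0],[0.05,-0.03,0,0.001,0,0.0159,0]]}}

```text
clock: 17.8
tcp_pos: [0.5505, -0.1216, 0.1607]
orientation: [2.247, 2.105, -0.097]
contact_force: [-5.1, 4.2, 8.6]
grip_width: 0.015
```

```bash
python3 st.py
```

```text
q from tilt 0.1618 F [-6.26  4.26  8.29  0.75  1.42 -0.24] sd [0.32 0.31 0.4 ] w 0.015300370593931866 clk 18.2
pad x 0.076 [112, 112, 114, 116, 109, 94, 91, 98, 98, 92, 89, 90, 88, 75, 51, 32, 36, 59, 77, 83]
pad x 0.075 [111, 111, 112, 111, 106, 95, 93, 101, 98, 83, 74, 75, 73, 61, 39, 27, 38, 62, 78, 82]
```

Emit:
{"fn": "send_rows", "kwargs": {"deltas": [[0.05,-0.012,0,0.0,0,0.0064,0],[0.05,-0.024,0,0.0,0,0.0127,0],[0.05,-0.024,0,0.0,0,0.0127,0],[0.05,-0.024,0,0.0,0,0.0127,0]]}}

```text
clock: 18.53
tcp_pos: [0.5502, -0.1251, 0.1609]
orientation: [2.268, 2.125, -0.053]
contact_force: [-5.9, 3.9, 7.6]
grip_width: 0.0151
```

```bash
python3 st.py
```

```text
q from tilt 0.2017 F [-5.88  3.94  7.55  0.69  1.35 -0.21] sd [0.55 0.5  0.5 ] w 0.014928040757390518 clk 18.9333
pad x 0.076 [123, 123, 123, 123, 122, 114, 100, 94, 99, 97, 93, 91, 89, 79, 58, 37, 38, 60, 78, 84]
pad x 0.076 [116, 120, 122, 122, 122, 116, 102, 98, 103, 97, 81, 73, 72, 64, 44, 27, 31, 54, 74, 82]
```

View pics/last_w.png

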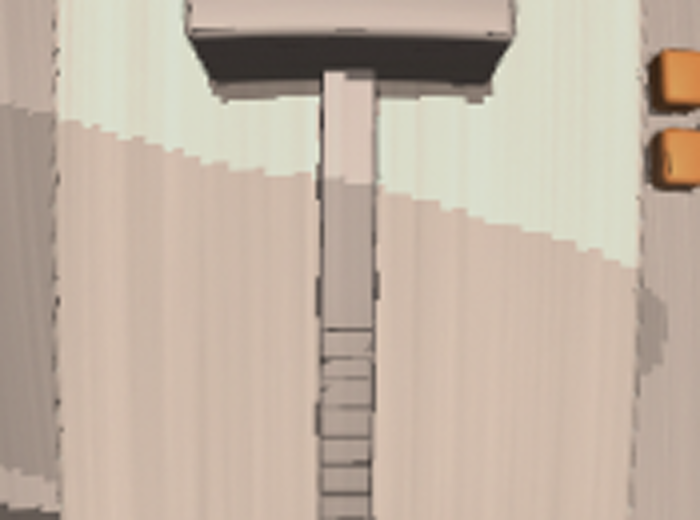

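The wrist crop shows the jaw plate's rear top edge at crop row 35, with the pad out of frame. I measure the jaw plate from the wrist view and compare it with the earlier free-pad view, c7.

```bash
cat > wj.py <<'E'
from jaw import *
import pickle
def toclamp(P): d=P[:2]-p[:2];return np.array([c@np.r_[d,0],-c[1]*d[0]+c[0]*d[1]])
def campose(f): M=R.from_rotvec(np.ravel(f['rvec']));t=np.ravel(f['tvec']);return M,t
def edge(px,f,rows,cols):
    g=cv2.GaussianBlur(px.astype(np.float32).mean(2),(5,1),0);out=[]
    for u in cols:
        d=np.diff(g[rows[0]:rows[1],u]);i=d.argmin();v=rows[0]+i+.5
        if 0<i<len(d)-1:
            a,b,e=d[i-1],d[i],d[i+1];v+=.5*(a-e)/(a-2*b+e)
        P=atz(f,u,v,.070,True);out.append(np.r_[u,v,toclamp(P)])
    return np.array(out)
if __name__=='__main__':
    o=r.get_obs();f=grab('wrist')
    e=edge(f['pixels'],f,(3,25),range(222,296,8));print('now plate rear x',np.median(e[:,2]).round(4));print(e.round(3)[::3])
    # c7: rebuild extrinsics from hand-eye
    M,t=campose(f);Tr=R.from_rotvec(o['orientation']);H=M*Tr;ht=M.apply(o['tcp_pos'])+t  # cam = H*tool + ht
    T7=R.from_rotvec([2.159,2.023,-.268]);M7=H*T7.inv();t7=ht-M7.apply([.5521,-.1078,.159])
    f7=dict(f);f7['rvec']=M7.as_rotvec();f7['tvec']=t7
    px=cv2.imread('pics/c7.png')[:,:512]
    g=px.astype(float).mean(2);print(g[50:115,236].round(0).astype(int).tolist())
    e=edge(px,f7,(90,104),[222,230,236,274,280,288]);print('c7 plate rear x',np.median(e[:,2]).round(4));print(e.round(3))
    G=np.mean([grab('top')['pixels'] for _ in range(4)],0);ft=grab('top');ft=dict(ft);ft['pixels']=G
    import numpy as _n
    for nm,fr in(('f1',pickle.load(open('f1.pkl','rb'))['top']),('now',ft)):
        xs,a=prof(fr)
        for b in a:
            m=(xs>-.005)&(xs<.085);X=xs[m];B=b[m];i=B.argmin();k=slice(max(i-4,0),i+5);q=np.polyfit(X[k],B[k],2);print(nm,'pad centre %.4f'%(-q[1]/2/q[0]))
E
python3 wj.py
```

```text
now plate rear x 0.0481
[[ 2.220e+02  6.446e+00  5.000e-02  2.500e-02]
 [ 2.460e+02  8.155e+00  4.800e-02  8.000e-03]
 [ 2.700e+02  8.369e+00  4.800e-02 -9.000e-03]
 [ 2.940e+02  9.582e+00  4.800e-02 -2.600e-02]]
[90, 90, 90, 91, 85, 13, 12, 13, 14, 13, 14, 16, 16, 15, 16, 16, 17, 13, 15, 14, 12, 48, 64, 65, 66, 66, 69, 69, 58, 59, 61, 60, 61, 61, 50, 39, 40, 40, 46, 61, 62, 63, 63, 64, 63, 68, 73, 71, 70, 70, 70, 70, 69, 69, 69, 69, 68, 64, 61, 90, 91, 91, 91, 90, 90]
c7 plate rear x -0.0169
[[ 2.22000e+02  1.01786e+02 -2.00000e-02  2.30000e-02]
 [ 2.30000e+02  9.74570e+01 -1.70000e-02  1.70000e-02]
 [ 2.36000e+02  9.73960e+01 -1.70000e-02  1.30000e-02]
 [ 2.74000e+02  9.71960e+01 -1.70000e-02 -1.20000e-02]
 [ 2.80000e+02  9.78630e+01 -1.70000e-02 -1.60000e-02]
 [ 2.88000e+02  9.25760e+01 -1.30000e-02 -2.10000e-02]]
f1 pad centre 0.0059
f1 pad centre 0.0059
now pad centre 0.0764
now pad centre 0.0759
```

```bash
python3 - <<'E'
from trig import *
import pickle
fs=[grab('scene') for _ in range(6)];now=dict(fs[0]);now['pixels']=np.mean([f['pixels'] for f in fs],0).astype(np.uint8)
ref=pickle.load(open('f1.pkl','rb'))['scene'];pickle.dump(now,open('sc_now.pkl','wb'))
def C(f,u0,w,v0=165,h=50,k=6): return np.clip(cv2.resize(f['pixels'][v0:v0+h,u0:u0+w,::-1].copy(),None,fx=k,fy=k,interpolation=cv2.INTER_CUBIC)*1.3,0,255).astype(np.uint8)
W=np.zeros((600,600,3),np.uint8);W[:300]=C(ref,205,100);W[300:]=C(now,205,100)
cv2.imwrite('pics/c8.png',W)
K=lambda x,y,z:proj(now,np.array([[p[0]+c[0]*x-c[1]*y,p[1]+c[1]*x+c[0]*y,z]]))[0]
for x in(0,.05,.08,.1): print(x,K(x,-.028,.06).round(2))
E
python3 trig.py .2,.09
```

```text
0 [225.64 190.79]
0.05 [244.68 189.6 ]
0.08 [256.07 188.9 ]
0.1 [263.65 188.42]
clk 19.53 tcp [ 0.5502 -0.125   0.1609] F [-5.96  4.36  7.64] w 0.0152 tau [ 0.7   1.33 -0.23] | q 0.2 0.09 -> [-0.01  -0.005  0.007] [ 0.0004 -0.0005  0.0014]
```

View pics/c8.png

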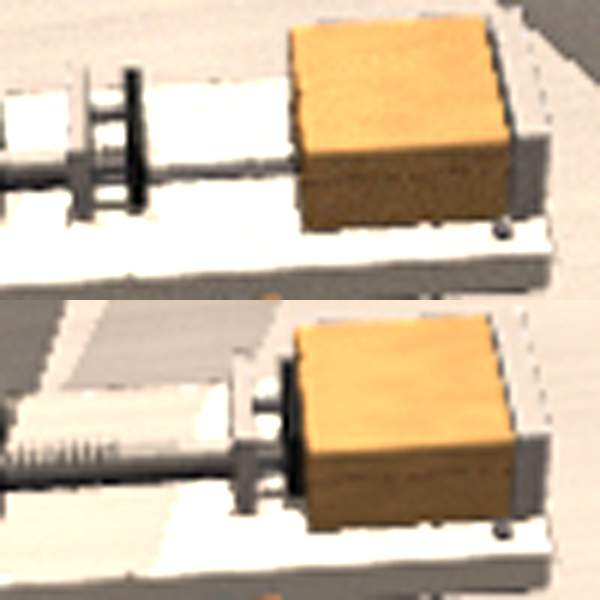

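The side view shows the carton's left edge moved from 303 to 310 and its right edge meeting the stop at 515. The plate-to-pad spacing shrank from about 33 to 29 px, so the compression has only begun. I quantify the plate position sub-pixel and add a small step.

```bash
cat > pl.py <<'E'
from trig import *
import pickle
def dark(f,x0,x1,z=.0,y=-.030,zs=(.032,.036),ret=False):
    # brightness along clamp x on plate's front (y=-30) side, rows just above the bed
    g=f['pixels'].astype(np.float32).mean(2);xs=np.arange(x0,x1,.0005);acc=0
    for zz in zs:
        P=np.array([[p[0]+c[0]*x-c[1]*y,p[1]+c[1]*x+c[0]*y,zz] for x in xs]);q=proj(f,P).astype(np.float32)
        acc=acc+cv2.remap(g,q[:,:1].copy(),q[:,1:].copy(),cv2.INTER_LINEAR)[:,0]
    return xs,acc/len(zs)
def left_edge(f,x0,x1,**k):
    xs,a=dark(f,x0,x1,**k);d=np.gradient(a);i=d.argmin();w=np.clip(-d[max(i-6,0):i+7],0,None);return (xs[max(i-6,0):i+7]*w).sum()/w.sum()
if __name__=='__main__':
    ref=pickle.load(open('f1.pkl','rb'))['scene']
    fs=[grab('scene') for _ in range(6)];now=dict(fs[0]);now['pixels']=np.mean([f['pixels'] for f in fs],0)
    old=pickle.load(open('sc_now.pkl','rb'))
    for n,f,s in(('ref',ref,0),('q.20',old,.07),('now',now,.07)):
        print(n,'plate L by z',[round(left_edge(f,-.045+s,-.012+s,zs=(z,)),4) for z in(.03,.035,.055,.06,.065)])
        if '-v' in sys.argv: print(dark(f,-.05+s,.02+s)[1][::4].astype(int).tolist())
    o=[];
    for _ in range(6): grab('top');o.append(np.r_[r.get_obs()['contact_force'],r.get_obs()['moment']])
    print('F',np.mean(o,0).round(2),'clk',r.get_obs()['clock'])
E
python3 pl.py -v
```

```text
ref plate L by z [np.float64(-0.0288), np.float64(-0.0266), np.float64(-0.0172), np.float64(-0.0265), np.float64(-0.0263)]
[211, 219, 219, 219, 218, 217, 217, 218, 219, 218, 209, 150, 102, 65, 62, 63, 72, 90, 119, 117, 119, 117, 117, 112, 89, 57, 28, 29, 73, 135, 203, 217, 218, 216, 216]
q.20 plate L by z [np.float64(0.0461), np.float64(0.0457), np.float64(0.056), np.float64(0.0445), np.float64(0.0458)]
[201, 211, 218, 218, 217, 217, 217, 217, 217, 217, 218, 219, 205, 130, 71, 64, 64, 74, 96, 127, 123, 125, 129, 121, 91, 58, 32, 29, 32, 40, 51, 61, 61, 61, 61]
now plate L by z [np.float64(0.0461), np.float64(0.0456), np.float64(0.0301), np.float64(0.0444), np.float64(0.046)]
[201, 212, 219, 218, 218, 218, 217, 217, 217, 217, 218, 219, 204, 130, 72, 64, 64, 74, 96, 128, 124, 125, 129, 121, 91, 59, 34, 30, 33, 40, 51, 62, 62, 61, 60]
F [-6.49  4.15  7.65  0.69  1.36 -0.2 ] clk 20.1333
```

Emit:
{"fn": "send_rows", "kwargs": {"deltas": [[0.05,-0.01,0,0.0,0,0.005,0],[0.05,-0.018,0,0.0,0,0.0095,0],[0.05,-0.018,0,0.0,0,0.0095,0],[0.05,-0.018,0,0.0,0,0.0095,0]]}}

```text
clock: 20.47
tcp_pos: [0.5501, -0.1276, 0.161]
orientation: [2.282, 2.14, -0.019]
contact_force: [-6.7, 4.8, 7.9]
grip_width: 0.0153
```

```bash
python3 pl.py -v; python3 wj.py | grep now
```

```text
ref plate L by z [np.float64(-0.0288), np.float64(-0.0266), np.float64(-0.0172), np.float64(-0.0265), np.float64(-0.0263)]
[211, 219, 219, 219, 218, 217, 217, 218, 219, 218, 209, 150, 102, 65, 62, 63, 72, 90, 119, 117, 119, 117, 117, 112, 89, 57, 28, 29, 73, 135, 203, 217, 218, 216, 216]
q.20 plate L by z [np.float64(0.0461), np.float64(0.0457), np.float64(0.056), np.float64(0.0445), np.float64(0.0458)]
[201, 211, 218, 218, 217, 217, 217, 217, 217, 217, 218, 219, 205, 130, 71, 64, 64, 74, 96, 127, 123, 125, 129, 121, 91, 58, 32, 29, 32, 40, 51, 61, 61, 61, 61]
now plate L by z [np.float64(0.0462), np.float64(0.0465), np.float64(0.0438), np.float64(0.0462), np.float64(0.0466)]
[218, 218, 218, 217, 217, 217, 217, 217, 217, 217, 218, 219, 212, 151, 92, 63, 66, 66, 70, 85, 117, 126, 129, 122, 92, 59, 34, 30, 32, 40, 52, 62, 61, 61, 61]
F [-5.99  4.22  7.47  0.65  1.32 -0.15] clk 21.0667
now plate rear x 0.0497
now pad centre 0.0763
now pad centre 0.0759
```

Emit:
{"fn": "send_rows", "kwargs": {"deltas": [[0.05,-0.01,0,0.0,0,0.005,0],[0.05,-0.018,0,0.0,0,0.0095,0],[0.05,-0.018,0,0.0,0,0.0095,0],[0.05,-0.018,0,0.0,0,0.0095,0]]}}

```text
clock: 21.7
tcp_pos: [0.5499, -0.1302, 0.1611]
orientation: [-2.286, -2.144, -0.015]
contact_force: [-5.3, 4.8, 7.8]
grip_width: 0.0152
```

```bash
python3 pl.py -v | tail -3; python3 wj.py | grep now; python3 trig.py .26,.09; python3 - <<'E'
# direct sub-pixel check: spacing of plate rear and pad in the scene at several heights, ref vs now
from pl import *
from scipy.optimize import minimize_scalar
ref=pickle.load(open('f1.pkl','rb'))['scene'];fs=[grab('scene') for _ in range(6)];now=dict(fs[0]);now['pixels']=np.mean([f['pixels'] for f in fs],0)
for z in(.03,.034,.038,.06,.064):
    xs,a=dark(ref,-.036,-.004,zs=(z,))
    best=min((((dark(now,-.036+s,-.004+s,zs=(z,))[1][:len(a)]-a[:len(a)])**2).mean(),s) for s in np.arange(.068,.084,.0005))
    print(z,'plate shift',best[1],'rms',best[0]**.5)
E
```

```text
now plate L by z [np.float64(0.0488), np.float64(0.0489), np.float64(0.0438), np.float64(0.0493), np.float64(0.0485)]
[218, 218, 218, 218, 218, 217, 217, 217, 217, 217, 217, 218, 220, 214, 174, 92, 68, 64, 66, 69, 87, 109, 125, 122, 92, 59, 32, 28, 32, 41, 52, 62, 63, 62, 61]
F [-5.92  4.89  7.44  0.66  1.28 -0.12] clk 22.3
now plate rear x 0.0514
now pad centre 0.0763
now pad centre 0.0759
clk 22.6 tcp [ 0.5499 -0.1301  0.1611] F [-5.78  5.13  7.46] w 0.0152 tau [ 0.64  1.26 -0.12] | q 0.26 0.09 -> [-0.013 -0.005  0.007] [ 0.0003 -0.0005  0.0016]
0.03 plate shift 0.07550000000000001 rms 39.133118
0.034 plate shift 0.07600000000000001 rms 15.320936
0.038 plate shift 0.07400000000000001 rms 32.038555
0.06 plate shift 0.07300000000000001 rms 13.216179
0.064 plate shift 0.07500000000000001 rms 19.597176
```

```bash
python3 -c "
from bench import r
print(r.get_obs()['clock'],r.get_obs()['grip_width']);print(r.hand_in())"
```

```text
22.9 0.015082728814873925
the job is handed in; nothing more can be done
None
```

I swept the three croutons off the bed with the scraper and stood it back near its old place. I then pumped the trigger three strokes and handed in at 22.9 s, still holding it squeezed at about 0.26 rad of its 0.5 rad. No verdict was reported.

**Last checks**
- **Croutons and scraper:** the pictures show all three croutons on the counter and the scraper upright, about 0.12 m or more from the clamp.
- **Carton:** it moved about 3 mm and now sits against the stop. The pad's position stayed constant over the last steps.
- **Trigger:** the fingers are still closed on the bar at 15 mm opening, with a 60 N grip command.

**Checks that disagreed**
- **Pad compression:** the side camera gives about 6.2 mm, while the lever kinematics give about 8.9 mm. Both are inside the 3.5 to 10.5 mm window.
- **Wrist force:** it rose only about 1.2 N over the last 0.15 rad of the squeeze, far less than the pad spring should give. I could not use it to confirm the clamping force, and relied on the images and the lever angle instead.

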